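Back a pipe-indexing ratchet off by one notch

ROBOT

A 6-joint arm with a two-finger parallel gripper is mounted at the origin on the work surface. World frame = base frame: x ahead of the robot, y to its left, z up, the work surface at z = 0. Lengths are in m, angles in rad, forces in N, time in s.
With the tool pointing down it reaches from about 0.35 to 0.975 m from the base axis. Payload 4.9 kg.
Tool frame: the origin (TCP) lies midway between the tips of the shut fingers; the grasp point (between the pads) lies 19 mm behind it; y points along the fingers, z is the direction in which the jaws open and shut, and the axes are right-handed (so a half turn about y gives the same grasp; the last joint's range is limited). The gripper opens to 85 mm and grips with 20 to 120 N. Pads are 22 mm wide; open, the fingers measure 114 mm over their backs; the gripper's body (76 mm by 85 mm) begins 54 mm behind the grasp point. The pads swing forward as they close: fully open they stand 13 mm farther back than shut.
Start: joints at [1.065, 0.053, 1.613, -0, 1.476, -0.119], TCP at [0.236, 0.579, 0.231] pointing down, gripper open.
Joint ranges: [-3.01, 3.01], [-1.01, 2.22], [0.06, 2.58], [-1.02, 4.17], [0.09, 2.62], [-3.14, 3.14]. Speed limits (rad/s): [2.57, 2.57, 3.14, 3.14, 3.14, 3.14].

INTERFACE

Orientations are given as a 3x3 rotation matrix whose columns are the frame's x, y, z axes.
In Python, from rig import ctrl, vision gives the robot as it stands.
- The arm moves only by the shell command python3 -m creep 'ROWS' [FORCE]. ROWS is JSON, a list of rows, each an object with "xyz": the shift along the tool's x, y, z in mm, a list of three; "dr": the turn, a rotation vector about the tool's x, y, z in degrees, a list of three; "hand": the finger opening in mm, from 0 to 85.4. In form: [{"xyz": [x, y, z], "dr": [wx, wy, wz], "hand": hand}, ...]. A call has 1 to 10 rows; each row is the pose to reach, as a shift and turn from the pose commanded when the call began, along the tool's axes at that moment; what a row does not reach only later rows make up. A row lasts 1/10 s, in which the tool goes at most 50 mm and 8.59 degrees, less where a joint would pass 70% of its speed; a pose out of reach is approached as far as the arm can. A call with a gripper value outside its range is refused whole. The fingers move at their own pace and stop on an object; FORCE is the grip in N (left out, the last holds). Time passes only in rows, so rows that repeat a pose let the fingers close. It gives the time, the measured TCP pose, the force and the opening at its end, in the units of the state.
- ctrl.read_state(): the state, without advancing time (a new reading comes with each control period).
- vision.capture(name): name is "scene" or "top"; returns a dict with "frame" (480x640x3 uint8, blue, green, red), "K" (3x3 intrinsics, pixels), "dist_coeffs" ([k1, k2, p1, p2, k3] as OpenCV has them; the pictures are not rectified), "origin" and "attitude" of the camera in the world. Camera axes: x right, y down, z forward; pixel columns grow to the right and rows downward; lengths in m; the calibration is good to about 2 mm. A picture is of the moment at which its call begins. There is no depth.
- ctrl.job_done(): hands the job in, once; it reports no verdict.
Trained networks look in a picture, given as the dict that the camera call returned (one of the last four; its "shot" number tells which), for a name from the list of things; names that differ only in an ending like _2 or _b are one class to them, and where a whole thing is asked for, a point or a joint stands for the part that bears it (a point fixed in the world has none). Each returns a list of dicts, best first, with "conf" (0 to 1); they miss things now and then, are a little off and sometimes report something else, mostly with a low value. They report only what shows in the picture. A call takes as long as a camera call.
- vision.spot_in(picture, name): "at" ([x, y, z] in m, in world coordinates, good to about 4 mm: the middle of the surface that is visible of it).
- vision.spot_point(picture, name): "at" ([x, y, z] in m, in world coordinates, good to about 4 mm: a listed point, or the origin of a listed thing).
The state is a dict: "t": time; "q": joint angles; "qvel": joint speeds; "joint_torque": joint torques, N m; "tcp_pos": TCP position; "tcp_rot": TCP orientation; "contact_force": force on the tool from outside, world axes, zero at the start; "ft_torque": the same for the moment, N m; "width": finger opening in m.
Only numpy, scipy, OpenCV 4.12 (cv2) and the standard library are available. Lean on these libraries where they do the work, as an engineer would, in place of code of your own. Each camera call takes 0.05 s, during which the arm holds its last target. There are 200 camera calls.

TASK

The organ pipe clamped on the green indexing stand has been turned one notch too far. Lift the yellow pawl out of the toothed wheel with a fingertip (its thumb lever with the red ball is there for this) and flip it right over until it rests thrown back; then push the handwheel by its red-knobbed spoke, so that the wheel's top goes backward, towards the pawl, by just one notch and not on to the next, and tip the pawl over again so that it drops fully into the new notch. It is all pushing with the fingertips: pick nothing up, and leave the loose resonators, the brass boot and the brush where they are.

Things in the scene. Friction and masses are not known exactly. Their poses are not given: they have to be found in the camera images.
- stand: Fixed green bench stand. Origin: on the bench right under the centre of the ratchet wheel; x points from the wheel towards the pawl's pivot, y along the spindle towards the clamped pipe, z up. All offsets here are in this frame, in mm. Base x -70 to 130, y -75 to 225, 16 high. Bearing posts at y -45 and 32 reach z 142; the pawl post at x 80, y 17 to 35 reaches z 192.
- wheel_centre (a point): Centre of the steel ratchet wheel (y -8 to 8, z 125; 10 teeth, radius 38 at the roots, 50 at the tips). On the same spindle, turning with it: five-spoked handwheel at y -100, four balls black and one red; brass chuck at y 58 to 80; grey and red pipe, up to 68 thick, at y 80 to 230.
- wheel (a joint): Turn of wheel, spokes and pipe, rad. About 0 at the start; grows as the wheel's top moves backward, towards the pawl (+x of the stand); one notch is 36 degrees, 0.628. The seated pawl blocks this after about 0.09 rad. With the pawl lifted it turns against friction (0.25 N m, 3 N at a spoke's end) and stays where left. The pawl falls fully into a notch if the wheel is within 0.07 rad of it.
- pawl (a joint): Pawl angle, rad. 0: fully seated in a notch. Grows as the nose lifts, to a stop at 1.85 where it rests thrown back. It tips by its own weight (about 110 g): below about 0.8 it falls into the wheel, above it falls back to the stop; a push of about 1 N moves it. Lying on top of a tooth, not in a notch, it reads about 0.13.
- pawl_pivot (a point): Fixed point on the pawl's pivot axis (along y), in line with the nose arm: stand frame x 80, y 0, z 180.
- thumb_knob (a point): Centre of the red ball (22 mm) at the end of the pawl's thumb lever, a 10 mm rod, 66 mm from the pivot axis at y = 55 in the stand's frame. Pawl seated: the lever stands upright, ball at z 246. Thrown back: the lever lies to +x, pointing 16 degrees below level.
- pawl_nose (a point): Point in the end of the pawl's yellow nose arm (12 mm wide in y, 10 mm thick, at y = 0 in the stand's frame), 80 mm from the pivot. Seated: the arm lies level from the pivot to the top of the wheel, nose at z 184. Thrown back: the arm stands upright, leaning 16 degrees to +x, the nose at about z 256.
- spoke_knob (a point): Centre of the red ball (22 mm) on the spoke to push (12 mm rod), 92 mm from the spindle, at y = -100 in the stand's frame. At the start this spoke leans 18 degrees from upright to -x (away from the pawl); one notch back it leans 18 degrees to +x.
- resonator_a: Loose pipe resonator standing on its wide end: cone 115 mm high, 64 mm thick at the foot, grey below, red above. Origin at the centre of its underside, z up. Not to be moved.
- resonator_b: A second loose resonator, the same as the first. Not to be moved.
- brass_boot: Loose turned brass socket, 42 mm thick, 60 mm high, standing. Origin at the centre of its underside. Not to be moved.
- brush: Loose brush about 170 mm long lying flat along its own x. Not to be moved.

How it is judged:
On the way, in this order (a step that is already met when the one before it is completed fails the run):
1. the pawl is flipped over and rests thrown back, the wheel still in its first notch (value of joint pawl above 1.6 rad and value of joint wheel between -0.2 and 0.2 rad), for 0.2 s.
2. with the pawl thrown back, the wheel is pushed back to the next notch (value of joint pawl above 1.6 rad and value of joint wheel between 0.4283 and 0.8283 rad), for 0.2 s.
At the end, for the whole second after the job is handed in: The pawl is seated (within 0.05 rad of fully down) and the wheel rests one notch (0.628 rad, within 0.2) back from the notch it started in; the loose things are within 20 mm of where they stood (value of joint pawl below 0.05 rad and value of joint wheel between 0.4283 and 0.8283 rad and velocity of joint wheel between -0.05 and 0.05 rad/s and distance of each of resonator_a, resonator_b, brass_boot, brush from where it was at the start of the episode below 0.02 m); the robot touches nothing.
It fails at once if the wheel is run back well past one notch (over 0.95 rad) (value of joint wheel above 0.95 rad).
It fails at once if a loose resonator, the brass boot or the brush is moved by over 20 mm or lifted (distance of any of resonator_a, resonator_b, brass_boot, brush from where it was at the start of the episode above 0.02 m).
It fails at once if a resonator or the boot is knocked over (angle between any of resonator_a, resonator_b, brass_boot's own z axis and vertical above 0.3 rad).
It also fails if it takes over 58 s, if anything falls off the work surface, if the arm or the gripper's body presses on something with over 40 N, if the wrist force passes 120 N, or if a joint passes its speed limit or range.

## Working session

There is one attempt and no reset: what is moved stays moved. The work goes in short steps, Python scripts to look and compute and a shell command to move; the robot and the scene stay as the last step left them, time stands still between calls to the robot, and variables do not carry over. Pictures are saved under pics/ and viewed, about 8 in all and at most 12, crops included, and the job is handed in when it is done.

```bash
mkdir -p pics; ls
python3 - <<'E'
from rig import ctrl, vision
import cv2, numpy as np
s=ctrl.read_state(); print(s['t'],s['tcp_pos'],np.round(s['tcp_rot'],3).tolist(),s['width'])
for n in ['scene','top']:
    p=vision.capture(n); cv2.imwrite(f'pics/{n}0.png',p['frame'])
    for k in ['wheel_centre','pawl_pivot','thumb_knob','pawl_nose','spoke_knob','stand','resonator_a','brass_boot','brush']:
        print(n,k,[(np.round(d['at'],3).tolist(),round(d['conf'],2)) for d in vision.spot_point(p,k)][:3])
E
```

```text
pics
0.0 [0.23544303 0.57828019 0.23005381] [[0.926, -0.001, 0.377], [-0.377, -0.002, 0.926], [-0.0, -1.0, -0.002]] 0.08552058647167311
scene wheel_centre [([0.506, 0.002, 0.124], 0.91)]
scene pawl_pivot [([0.583, 0.006, 0.177], 0.95)]
scene thumb_knob [([0.579, 0.067, 0.248], 0.81)]
scene pawl_nose [([0.507, 0.004, 0.183], 0.74), ([0.358, 0.176, 0.002], 0.74)]
scene spoke_knob []
scene stand [([0.506, 0.001, 0.182], 0.69), ([0.506, -0.001, -0.001], 0.59)]
scene resonator_a [([0.382, 0.002, -0.002], 0.9), ([0.446, -0.204, -0.001], 0.7)]
scene brass_boot [([0.559, -0.193, 0.001], 0.74)]
scene brush [([0.353, 0.178, -0.0], 0.96)]
top wheel_centre [([0.511, 0.0, 0.123], 0.85)]
top pawl_pivot [([0.587, 0.011, 0.183], 0.95)]
top thumb_knob [([0.582, 0.061, 0.243], 0.78)]
top pawl_nose [([0.507, 0.004, 0.181], 0.88)]
top spoke_knob [([0.358, 0.178, -0.002], 0.27)]
top stand [([0.505, 0.004, 0.001], 0.59)]
top resonator_a [([0.384, -0.004, 0.004], 0.82), ([0.453, -0.202, 0.001], 0.77), ([0.511, -0.002, 0.123], 0.42)]
top brass_boot [([0.561, -0.195, -0.002], 0.91)]
top brush [([0.356, 0.175, -0.0], 0.84)]
```

View pics/scene0.png

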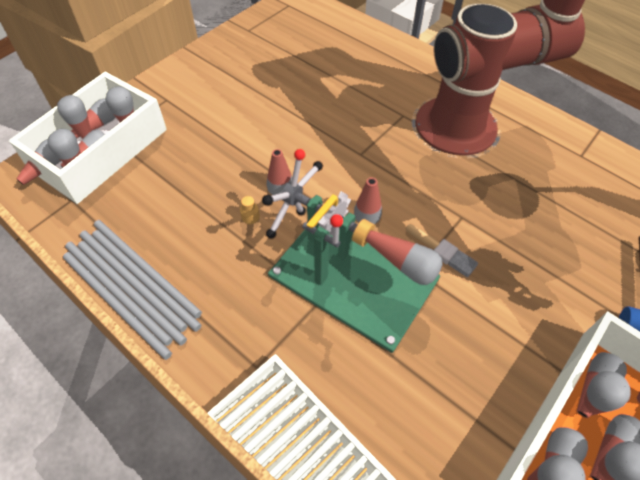

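View pics/top0.png

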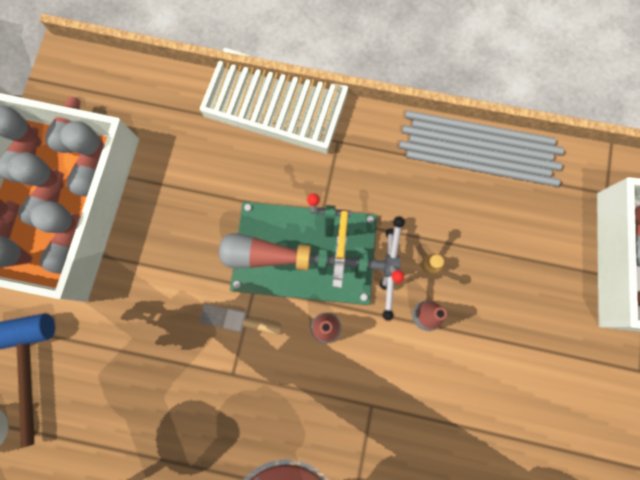

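```bash
cat > h.py <<'E'
import numpy as np, cv2
from scipy.spatial.transform import Rotation as R
from rig import ctrl, vision
C=np.array([.508,.001]); YAW=np.deg2rad(5)
try: C,YAW=(lambda a:(a[:2],a[2]))(np.load('fit.npy'))
except Exception: pass
def Rs(): return R.from_euler('z',YAW).as_matrix()
def w(p): return Rs()@(np.array(p)/1000)+np.r_[C,0]
def s(p): return Rs().T@(np.array(p)-np.r_[C,0])*1000
def tool(p):  # stand-frame mm -> tool shift mm, plus turn aligning tool x with stand x, down
    st=ctrl.read_state(); T=np.array(st['tcp_rot'])
    G=Rs()@np.array([[1,0,0],[0,0,1],[0,-1,0]])
    return np.round(T.T@(w(p)-st['tcp_pos'])*1000,1).tolist(), np.round(np.rad2deg(R.from_matrix(T.T@G).as_rotvec()),1).tolist()
def here():
    st=ctrl.read_state(); return round(st['t'],2),np.round(s(st['tcp_pos']),1).tolist(),np.round(st['contact_force'],1).tolist()
def reds(p):
    h=cv2.cvtColor(p['frame'],cv2.COLOR_BGR2HSV)
    m=(((h[...,0]<6)|(h[...,0]>174))&(h[...,1]>200)&(h[...,2]>150)).astype(np.uint8)
    n,l,a,c=cv2.connectedComponentsWithStats(m)
    return [(c[i].round(1).tolist(),int(a[i,4])) for i in range(1,n) if a[i,4]>25]
def ray(p,uv):
    v=cv2.undistortPoints(np.array([[uv]],float),p['K'],p['dist_coeffs'])[0,0]
    d=np.array(p['attitude'])@np.r_[v,1]; return np.array(p['origin']),d/np.linalg.norm(d)
def tri(rs):
    A=sum(np.eye(3)-np.outer(d,d) for o,d in rs); b=sum((np.eye(3)-np.outer(d,d))@o for o,d in rs)
    return np.linalg.solve(A,b)
E
python3 - <<'E'
from h import *
a=vision.capture('scene');b=vision.capture('top')
ra,rb=reds(a),reds(b);print(ra,rb)
near=lambda L,u:min(L,key=lambda r:np.hypot(*(np.array(r[0])-u)))[0]
th=tri([ray(a,near(ra,(337,221))),ray(b,near(rb,(313,200)))]); sp=tri([ray(a,near(ra,(299,155))),ray(b,near(rb,(397,277)))])
print(th,sp)
S=np.array([[80,55],[-28.4,-100],[0,0],[80,0],[0,0]])/1000
W=np.array([th[:2],sp[:2],[.5085,.001],[.585,.0085],[.507,.004]]); wt=np.array([3,3,1,1,1.])
from scipy.optimize import least_squares
f=lambda q:((S@np.array([[np.cos(q[2]),-np.sin(q[2])],[np.sin(q[2]),np.cos(q[2])]]).T+q[:2]-W)*wt[:,None]).ravel()
q=least_squares(f,[.508,0,.08]).x;np.save('fit.npy',q);print(q,np.rad2deg(q[2]),(f(q).reshape(-1,2)/wt[:,None]*1000).round(1))
import h; h.C=q[:2];h.YAW=q[2]
print(tool([40,55,238]),here())
E
```

```text
[] []Traceback (most recent call last):
  File "<stdin>", line 5, in <module>
  File "<stdin>", line 4, in <lambda>
ValueError: min() iterable argument is empty
```

Run:
```python
import cv2
for n,pts in [('scene',[(337,221),(299,155)]),('top',[(313,200),(397,277)])]:
    f=cv2.imread(f'pics/{n}0.png');h=cv2.cvtColor(f,cv2.COLOR_BGR2HSV)
    for u,v in pts: print(n,h[v-3:v+4:3,u-6:u+7:3].tolist())
```

```text
scene [[[0, 168, 185], [1, 198, 244], [1, 189, 253], [1, 190, 253], [24, 54, 132]], [[0, 189, 166], [1, 200, 232], [1, 194, 250], [1, 194, 251], [16, 82, 150]], [[0, 110, 151], [1, 202, 191], [1, 201, 228], [1, 196, 223], [66, 63, 129]]]
scene [[[13, 132, 218], [1, 201, 225], [1, 191, 252], [1, 190, 254], [11, 142, 234]], [[12, 134, 204], [1, 202, 194], [1, 197, 242], [1, 196, 249], [8, 154, 230]], [[14, 127, 217], [4, 163, 152], [1, 198, 193], [3, 187, 214], [14, 129, 226]]]
top [[[7, 167, 224], [1, 194, 249], [1, 196, 245], [1, 202, 211], [8, 153, 162]], [[5, 174, 233], [1, 192, 250], [1, 193, 247], [1, 201, 218], [7, 162, 165]], [[11, 143, 217], [2, 195, 236], [1, 200, 230], [1, 195, 186], [12, 136, 176]]]
top [[[0, 126, 172], [1, 195, 244], [1, 194, 246], [1, 201, 228], [5, 177, 157]], [[1, 87, 221], [1, 192, 249], [1, 190, 251], [1, 198, 238], [5, 175, 182]], [[2, 29, 217], [1, 181, 232], [1, 198, 241], [1, 199, 219], [8, 152, 151]]]
```

```bash
sed -i 's/>200)&(h\[...,2\]>150)/>165)\&(h[...,2]>150)/; s/<6)/<5)/' h.py
cat >> h.py <<'E'
near=lambda L,u:min(L,key=lambda r:np.hypot(*(np.array(r[0])-u)))[0]
E
python3 - <<'E'
from h import *
a=vision.capture('scene');b=vision.capture('top')
ra,rb=reds(a),reds(b);print(ra,rb)
th=tri([ray(a,near(ra,(337,221))),ray(b,near(rb,(313,200)))]); sp=tri([ray(a,near(ra,(299,155))),ray(b,near(rb,(397,277)))])
print(th,sp)
S=np.array([[80,55],[-28.4,-100],[0,0],[80,0],[0,0]])/1000
W=np.array([th[:2],sp[:2],[.5085,.001],[.585,.0085],[.507,.004]]); wt=np.array([3,3,1,1,1.])
from scipy.optimize import least_squares
f=lambda q:((S@np.array([[np.cos(q[2]),-np.sin(q[2])],[np.sin(q[2]),np.cos(q[2])]]).T+q[:2]-W)*wt[:,None]).ravel()
q=least_squares(f,[.508,0,.08]).x;np.save('fit.npy',q);print(q,np.rad2deg(q[2]),(f(q).reshape(-1,2)/wt[:,None]*1000).round(1))
import h; h.C=q[:2];h.YAW=q[2]
print(tool([40,55,238]),here())
E
```

```text
[([299.4, 153.9], 79), ([336.4, 220.3], 111)] [([312.8, 199.1], 105), ([397.4, 276.2], 105)]
[0.5812716  0.06354763 0.24687891] [ 0.48795737 -0.10303636  0.21242455]
[5.06752104e-01 3.47914893e-04 9.90077841e-02] 5.672728165676136 [[-0.3 -0.6]
 [ 0.4  1.1]
 [-1.7 -0.7]
 [ 1.4 -0.2]
 [-0.2 -3.7]]
([478.9, -6.7, -366.2], [-0.0, -27.8, -0.0]) (1.2, [-212.5, 602.4, 231.3], [0.3, 0.0, 0.1])
```

```bash
python3 -m creep '[{"xyz":[48,-20,-37],"dr":[0,-7,0],"hand":0},{"xyz":[96,-20,-73],"dr":[0,-14,0],"hand":0},{"xyz":[140,-20,-107],"dr":[0,-21,0],"hand":0},{"xyz":[180,-20,-138],"dr":[0,-27.8,0],"hand":0},{"xyz":[220,-20,-168],"dr":[0,-27.8,0],"hand":0},{"xyz":[260,-20,-199],"dr":[0,-27.8,0],"hand":0},{"xyz":[300,-20,-229],"dr":[0,-27.8,0],"hand":0},{"xyz":[340,-20,-260],"dr":[0,-27.8,0],"hand":0},{"xyz":[380,-20,-291],"dr":[0,-27.8,0],"hand":0},{"xyz":[410,-20,-314],"dr":[0,-27.8,0],"hand":0}]'; python3 -c "
from h import *
print(here(),tool([45,55,238]))"
```

```text
t: 2.2
tcp_pos: [0.4881, 0.1479, 0.2517]
tcp_rot: [[0.995, 0.001, -0.098], [0.098, 0.0, 0.995], [0.001, -1.0, 0.0]]
contact_force: [0.8, 0.4, -0.3]
width: -0.0001
(2.2, [-4.0, 148.6, 251.7], [0.8, 0.4, -0.3]) ([49.0, 13.7, -93.6], [-0.0, -0.0, 0.1])
```

```bash
python3 -m creep '[{"xyz":[20,5,-35],"dr":[0,0,0],"hand":0},{"xyz":[36,10,-70],"dr":[0,0,0],"hand":0},{"xyz":[47,14,-94],"dr":[0,0,0],"hand":0},{"xyz":[47,14,-94],"dr":[0,0,0],"hand":0}]'; python3 -c "
from h import *
print(here())
p=vision.capture('scene');cv2.imwrite('pics/a.png',cv2.resize(p['frame'][120:320,220:460],None,fx=3,fy=3))"
```

```text
t: 2.6
tcp_pos: [0.5442, 0.0582, 0.2364]
tcp_rot: [[0.996, -0.001, -0.094], [0.094, -0.001, 0.996], [-0.001, -1.0, -0.001]]
contact_force: [0.1, 0.0, 0.3]
width: -0.0002
(2.6, [43.0, 53.8, 236.4], [0.1, 0.0, 0.3])
```

View pics/a.png

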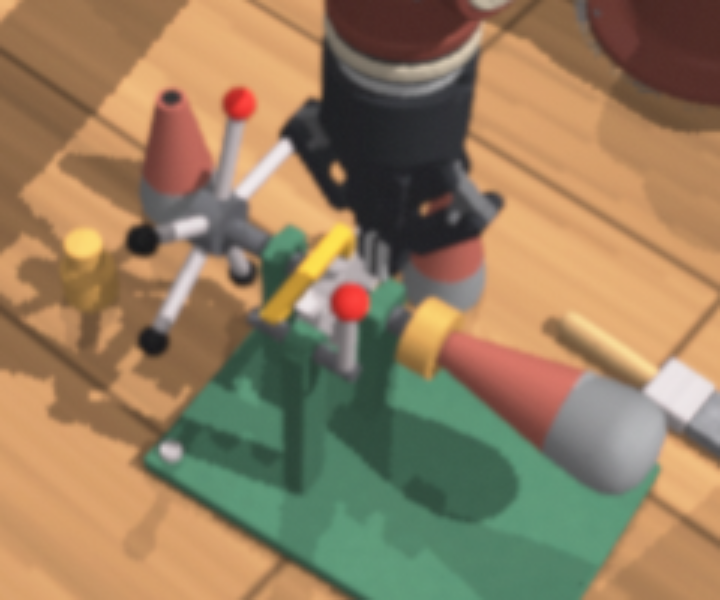

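```bash
python3 -m creep '[{"xyz":[10,0,1],"dr":[0,0,0],"hand":0},{"xyz":[20,0,1],"dr":[0,0,0],"hand":0},{"xyz":[28,1,1],"dr":[0,0,0],"hand":0},{"xyz":[36,3,1],"dr":[0,0,0],"hand":0},{"xyz":[44,6,1],"dr":[0,0,0],"hand":0},{"xyz":[52,9,1],"dr":[0,0,0],"hand":0},{"xyz":[60,12,1],"dr":[0,0,0],"hand":0},{"xyz":[68,15,1],"dr":[0,0,0],"hand":0},{"xyz":[74,18,1],"dr":[0,0,0],"hand":0},{"xyz":[74,18,1],"dr":[0,0,0],"hand":0}]'; python3 -c "
from h import *
print(here())
p=vision.capture('scene');print(reds(p));cv2.imwrite('pics/b.png',cv2.resize(p['frame'][120:320,220:460],None,fx=3,fy=3))"
```

```text
t: 3.65
tcp_pos: [0.6174, 0.0691, 0.2185]
tcp_rot: [[0.995, -0.001, -0.098], [0.098, -0.0, 0.995], [-0.001, -1.0, 0.0]]
contact_force: [-0.2, -0.8, 0.2]
width: 0.0001
(3.65, [116.9, 57.5, 218.5], [-0.2, -0.8, 0.2])
[([315.9, 257.3], 114)]
```

View pics/b.png

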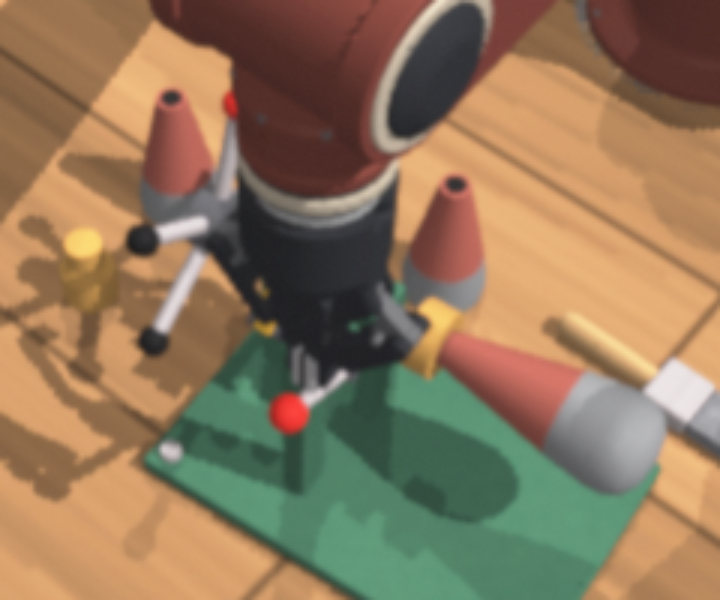

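```bash
python3 -m creep '[{"xyz":[0,-40,0],"dr":[0,0,0],"hand":0},{"xyz":[0,-80,0],"dr":[0,0,0],"hand":0},{"xyz":[-30,-85,-27],"dr":[0,0,0],"hand":0},{"xyz":[-65,-85,-55],"dr":[0,0,0],"hand":0},{"xyz":[-100,-85,-85],"dr":[0,0,0],"hand":0},{"xyz":[-135,-85,-115],"dr":[0,0,0],"hand":0},{"xyz":[-165,-85,-145],"dr":[0,0,0],"hand":0},{"xyz":[-185,-80,-157],"dr":[0,0,0],"hand":0},{"xyz":[-187,-60,-157],"dr":[0,0,0],"hand":0},{"xyz":[-187,-60,-157],"dr":[0,0,0],"hand":0}]'; python3 -c "
from h import *
print(here(), tool([-65,-100,207]))
a=vision.capture('scene');b=vision.capture('top');ra,rb=reds(a),reds(b);print(ra,rb)
pj=lambda p,x:cv2.projectPoints(np.array([x]),cv2.Rodrigues(np.array(p['attitude']).T)[0],-np.array(p['attitude']).T@p['origin'],p['K'],p['dist_coeffs'])[0].ravel()
for p,r in((a,ra),(b,rb)): 
  u=pj(p,w([80+66*np.cos(np.deg2rad(16)),55,162]));print('expected thrown',u)
print(s(tri([ray(p,near(r,pj(p,w([143,55,162])))) for p,r in((a,ra),(b,rb))])))
cv2.imwrite('pics/c.png',cv2.resize(a['frame'][80:320,200:480],None,fx=2.5,fy=2.5))"
```

```text
t: 4.7
tcp_pos: [0.4446, -0.1055, 0.2773]
tcp_rot: [[0.995, -0.003, -0.097], [0.097, 0.001, 0.995], [-0.003, -1.0, 0.002]]
contact_force: [0.7, 0.4, -0.2]
width: 0.0002
(4.7, [-72.3, -99.2, 277.3], [0.7, 0.4, -0.2]) ([7.5, 70.2, -0.9], [-0.1, -0.1, -0.2])
[([299.4, 153.9], 78), ([314.7, 273.7], 102)] [([317.5, 179.1], 64)]
expected thrown [313.61647254 272.89921188]
expected thrown [317.56485399 180.54085102]
[145.00240039  56.64885979 163.71281299]
```

View pics/c.png

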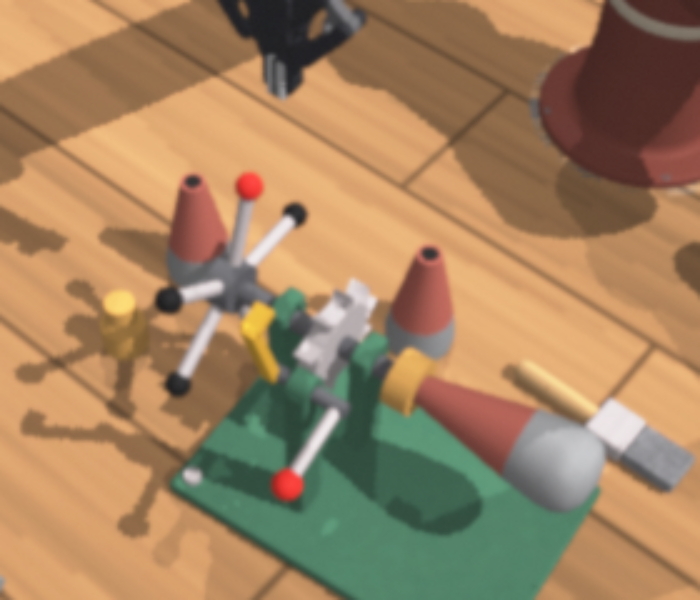

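```bash
python3 -m creep '[{"xyz":[0,35,-1],"dr":[0,0,0],"hand":0},{"xyz":[5,70,-1],"dr":[0,0,0],"hand":0},{"xyz":[10,70,-1],"dr":[0,0,0],"hand":0},{"xyz":[18,70,-1],"dr":[0,0,0],"hand":0},{"xyz":[26,70,-1],"dr":[0,0,0],"hand":0},{"xyz":[34,70,-1],"dr":[0,0,0],"hand":0},{"xyz":[42,70,-1],"dr":[0,0,0],"hand":0},{"xyz":[50,70,-1],"dr":[0,0,0],"hand":0},{"xyz":[52,70,-1],"dr":[0,0,0],"hand":0},{"xyz":[52,70,-1],"dr":[0,0,0],"hand":0}]'
cat >> h.py <<'E'
def pj(p,x):
    A=np.array(p['attitude']); return cv2.projectPoints(np.array([x]),cv2.Rodrigues(A.T)[0],-A.T@p['origin'],p['K'],p['dist_coeffs'])[0].ravel()
def wheel(p): # wheel angle from the red spoke ball in one picture
    best=None; rs=reds(p)
    for th in np.arange(-.2,1.2,.005):
        a=-np.deg2rad(18)+th; u=pj(p,w([92*np.sin(a),-100,125+92*np.cos(a)]))
        for r in rs:
            d=np.hypot(*(u-r[0])); best=min(best or (9e9,0,0),(d,th,r[1]))
    return np.round(best,3).tolist()
E
python3 -c "
from h import *
print(here())
for n in('scene','top'): p=vision.capture(n);print(n,wheel(p),reds(p))"
```

```text
t: 5.8
tcp_pos: [0.4989, -0.1013, 0.2094]
tcp_rot: [[0.995, 0.001, -0.098], [0.098, 0.0, 0.995], [0.001, -1.0, 0.0]]
contact_force: [0.4, 1.4, -0.2]
width: 0.0001
(5.8, [-17.8, -100.4, 209.4], [0.4, 1.4, -0.2])
scene [0.136, 0.365, 84.0] [([288.6, 163.4], 84), ([314.6, 273.6], 101)]
top [92.045, 1.195, 64.0] [([317.5, 179.1], 64)]
```

```bash
python3 -m creep '[{"xyz":[4,0,0],"dr":[0,0,0],"hand":0},{"xyz":[8,0,0],"dr":[0,0,0],"hand":0},{"xyz":[12,0,0],"dr":[0,0,0],"hand":0},{"xyz":[15,0,0],"dr":[0,0,0],"hand":0},{"xyz":[18,0,0],"dr":[0,0,0],"hand":0},{"xyz":[20,0,0],"dr":[0,0,0],"hand":0},{"xyz":[22,0,0],"dr":[0,0,0],"hand":0},{"xyz":[22,0,0],"dr":[0,0,0],"hand":0}]'; 
python3 -c "
from h import *
print(here())
for n in('scene',): p=vision.capture(n);print(n,wheel(p),reds(p))"
```

```text
t: 6.7
tcp_pos: [0.5199, -0.0991, 0.2086]
tcp_rot: [[0.995, -0.001, -0.098], [0.098, 0.0, 0.995], [-0.001, -1.0, 0.0]]
contact_force: [-2.8, 0.1, -1.6]
width: 0.0001
(6.7, [3.3, -100.2, 208.6], [-2.8, 0.1, -1.6])
scene [0.047, 0.58, 89.0] [([282.3, 170.9], 89), ([314.6, 273.6], 101)]
```

```bash
python3 -m creep '[{"xyz":[2,0,0],"dr":[0,0,0],"hand":0},{"xyz":[4,0,0],"dr":[0,0,0],"hand":0},{"xyz":[5,0,0],"dr":[0,0,0],"hand":0},{"xyz":[5,0,0],"dr":[0,0,0],"hand":0}]'; 
python3 -c "
from h import *
print(here())
p=vision.capture('scene');print(wheel(p))
p0=dict(p);p0['frame']=cv2.imread('pics/scene0.png');print('start',wheel(p0))"
```

```text
t: 7.15
tcp_pos: [0.5251, -0.0989, 0.2092]
tcp_rot: [[0.995, -0.0, -0.098], [0.098, -0.0, 0.995], [-0.0, -1.0, -0.0]]
contact_force: [-4.1, -0.3, -2.0]
width: -0.0002
(7.15, [8.4, -100.5, 209.2], [-4.1, -0.3, -2.0])
[0.179, 0.64, 89.0]
start [0.081, -0.01, 78.0]
```

```bash
python3 -m creep '[{"xyz":[-12,0,0],"dr":[0,0,0],"hand":0},{"xyz":[-15,-40,0],"dr":[0,0,0],"hand":0},{"xyz":[-15,-80,0],"dr":[0,0,0],"hand":0},{"xyz":[5,-95,15],"dr":[0,0,0],"hand":0},{"xyz":[35,-95,40],"dr":[0,0,0],"hand":0},{"xyz":[70,-95,65],"dr":[0,0,0],"hand":0},{"xyz":[105,-95,90],"dr":[0,0,0],"hand":0},{"xyz":[132,-95,100],"dr":[0,0,0],"hand":0},{"xyz":[132,-95,100],"dr":[0,0,0],"hand":0},{"xyz":[132,-95,100],"dr":[0,0,0],"hand":0}]'; 
python3 -c "
from h import *
print(here())
a=vision.capture('scene');b=vision.capture('top')
print(wheel(a),wheel(b),[np.round(s(d['at'])) for d in vision.spot_point(a,'pawl_nose')])"
```

```text
t: 8.2
tcp_pos: [0.6467, 0.0138, 0.305]
tcp_rot: [[0.995, 0.001, -0.099], [0.099, -0.0, 0.995], [0.001, -1.0, -0.0]]
contact_force: [0.1, -0.2, 0.1]
width: 0.0001
(8.2, [140.6, -0.5, 305.0], [0.1, -0.2, 0.1])
[89.265, 1.195, 106.0] [1.213, 0.66, 90.0] [array([106.,   4., 255.])]
```

```bash
python3 -m creep '[{"xyz":[0,40,0],"dr":[0,0,0],"hand":0},{"xyz":[-10,65,0],"dr":[0,0,0],"hand":0},{"xyz":[-22,65,0],"dr":[0,0,0],"hand":0},{"xyz":[-35,65,0],"dr":[0,0,0],"hand":0},{"xyz":[-48,67,0],"dr":[0,0,0],"hand":0},{"xyz":[-60,71,0],"dr":[0,0,0],"hand":0},{"xyz":[-71,77,0],"dr":[0,0,0],"hand":0},{"xyz":[-80,83,0],"dr":[0,0,0],"hand":0},{"xyz":[-88,88,0],"dr":[0,0,0],"hand":0},{"xyz":[-96,93,0],"dr":[0,0,0],"hand":0}]'; python3 -m creep '[{"xyz":[0,0,0],"dr":[0,0,0],"hand":0},{"xyz":[0,-40,0],"dr":[0,0,0],"hand":0},{"xyz":[0,-80,0],"dr":[0,0,0],"hand":0},{"xyz":[-45,-85,30],"dr":[0,0,0],"hand":0},{"xyz":[-90,-85,60],"dr":[0,0,0],"hand":0},{"xyz":[-130,-85,90],"dr":[0,0,0],"hand":0},{"xyz":[-170,-85,120],"dr":[0,0,0],"hand":0},{"xyz":[-200,-85,140],"dr":[0,0,0],"hand":0},{"xyz":[-200,-85,140],"dr":[0,0,0],"hand":0}]'
python3 -c "
from h import *
print(here())
a=vision.capture('scene');b=vision.capture('top')
ra,rb=reds(a),reds(b);print(wheel(a),wheel(b),ra,rb)
th=s(tri([ray(p,near(r,pj(p,w([80,55,246])))) for p,r in((a,ra),(b,rb))]));print(th,'pawl',np.arctan2(th[0]-80,th[2]-180))
for k in ['resonator_a','brass_boot','brush']: print(k,[(np.round(d['at'],3).tolist(),round(d['conf'],2)) for d in vision.spot_point(b,k)][:2])
cv2.imwrite('pics/d.png',cv2.resize(a['frame'][120:320,220:460],None,fx=3,fy=3))"
```

```text
t: 9.35
tcp_pos: [0.5505, 0.0041, 0.2118]
tcp_rot: [[0.995, 0.001, -0.098], [0.098, -0.0, 0.995], [0.001, -1.0, -0.0]]
contact_force: [-0.2, -0.1, 0.4]
width: 0.0002
t: 10.25
tcp_pos: [0.3358, 0.1258, 0.2973]
tcp_rot: [[0.995, 0.003, -0.103], [0.103, 0.001, 0.995], [0.003, -1.0, 0.001]]
contact_force: [0.8, 0.3, -0.2]
width: 0.0003
(10.25, [-157.7, 141.8, 297.3], [0.8, 0.3, -0.2])
[0.064, 0.625, 106.0] [1.22, 0.655, 94.0] [([281.0, 172.6], 106), ([336.4, 220.3], 111)] [([312.9, 199.1], 103), ([400.1, 242.1], 94)]
[ 80.40011272  55.4314563  246.82693035] pawl 0.005987226063105016
resonator_a [([0.381, -0.001, -0.002], 0.72), ([0.453, -0.204, 0.001], 0.56)]
brass_boot [([0.559, -0.2, -0.004], 0.87)]
brush [([0.358, 0.175, 0.002], 0.55)]
```

View pics/d.png

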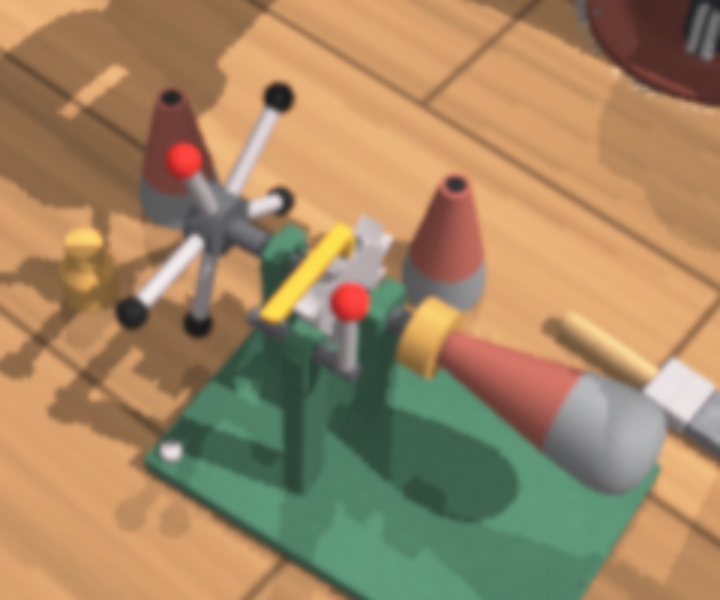

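```bash
python3 -c "
from rig import ctrl
print(ctrl.job_done())"
```

```text
the job is handed in; nothing more can be done
None
```

The pipe is turned back one notch, the pawl is seated in the new notch, and I have handed the job in. No verdict came back, so the result below rests on my own camera checks. The last of these was taken at 10.25 s, with the arm well clear.

- **What I did:** with the shut fingertips I tipped the thumb ball over until the pawl rested thrown back, confirmed in both cameras. I then pushed the red-knobbed spoke in small steps to one notch, and pushed the upright nose arm forward so the pawl dropped in.
- **Pawl:** the thumb ball is back at its starting pixel in both cameras, which gives a pawl angle of about 0.006 rad, fully seated.
- **Wheel:** the red spoke ball reads 0.625 rad in the scene camera and 0.655 in the top camera, against a target of 0.628. The 0.03 rad between them is well inside the 0.2 rad allowed.
- **Loose things:** the resonators, boot and brush were found within about 7 mm of where they started, which is within the network's error. They look untouched in the picture.

No check failed. One spoke reading during the work was invalid, because the arm hid the ball from that camera. The other camera's reading was good, so I used that one.

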